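# Clear the feed mixer and mesh its beater

## Robot

A 6-joint arm with a two-finger parallel gripper is mounted at the origin on a cart in front of the work surface, level with it; the furniture and walls round the work are solid. World frame = base frame: x ahead of the robot, y to its left, z up, the work surface at z = 0. Lengths are in m, angles in rad, forces in N, time in s.
With the tool pointing down it reaches from about 0.25 to 0.775 m from the base axis. Payload 8.9 kg.
Tool frame: the origin (TCP) lies on the mounting face of the last link; the fingertips stand 173 mm ahead of it and the grasp point (between the pads) lies 155 mm ahead of it; z points along the fingers, y is the line along which they close (so a half turn about z gives the same grasp; the last joint's range is limited). The gripper opens to 85 mm and grips with 20 to 120 N. Pads are 22 mm wide; open, the fingers measure 114 mm over their backs; the gripper's body (76 mm by 85 mm) begins 54 mm behind the grasp point. The pads swing forward as they close: fully open they stand 13 mm farther back than shut.
Start: joints at [1.056, 0.291, -0.153, 1.127, 0, 1.431], TCP at [0.193, 0.488, 0.405] pointing down, gripper open.
Joint ranges: [-2.52, 2.52], [-0.91, 1.74], [-1.3, 1.37], [-1.96, 2.02], [-1.52, 1.47], [-3.14, 3.14]. Speed limits (rad/s): [2.22, 2.22, 2.79, 3.14, 3.14, 3.14].

## Interface

Orientations are given as a unit quaternion [x, y, z, w].
In Python, from bench import telemetry, cams, env gives the robot as it stands.
- The arm moves only by the tool play_rows, never from a script. Its argument "series" is a list of rows, each an object with "linear": the shift along the world's x, y, z in m, a list of three; "turn": the turn, a rotation vector about the world's x, y, z in rad, a list of three; "hand": the closure in counts, from 0 (fully open) to 255 (shut). In form: [{"linear": [tx, ty, tz], "turn": [wx, wy, wz], "hand": hand}, ...]. A call has 1 to 12 rows; each row shifts and turns the commanded pose from where the row before left it; what a row does not reach is not made up. A row lasts 1/12 s, in which the tool goes at most 41.7 mm and 7.16 degrees, less where a joint would pass 70% of its speed; a pose out of reach is approached as far as the arm can. A call with a gripper value outside its range is refused whole. The fingers move at their own pace and stop on an object; "newtons" is the grip in N (left out, the last holds). Time passes only in rows, so rows that do not move let the fingers close. It gives the time, the measured TCP pose, the force, the opening and the grip force at its end, in the units of the state.
- telemetry.state(): the state, without advancing time (a new reading comes with each control period).
- cams.read_camera(name): name is "scene" or "top" or "wrist"; returns a dict with "frame" (420x560x3 uint8, red, green, blue), "z_map" (420x560 float32, m along the optical axis (not along the pixel's ray), 0 where there is no reading), "K" (3x3 intrinsics, pixels), "rvec" (rotation vector, rad) and "tvec" (3), from world to camera coordinates, as OpenCV has them. Camera axes: x right, y down, z forward; pixel columns grow to the right and rows downward; lengths in m; the calibration is good to about 2 mm. A picture is of the moment at which its call begins.
- env.close_job(): hands the job in; it is judged then, once.
The state is a dict: "time": time; "joints": joint angles; "qvel": joint speeds; "joint_torque": joint torques, N m; "tool_pos": TCP position; "ee_rot": TCP orientation; "wrist_force": force on the tool from outside, world axes, zero at the start; "torque": the same for the moment, N m; "grip_width": opening from 0.0 (shut) to 1.0 (fully open); "grip_force": force on a finger pad.
Only numpy, scipy, OpenCV 4.12 (cv2) and the standard library are available. Lean on these libraries where they do the work, as an engineer would, in place of code of your own. Each camera call takes 0.05 s, during which the arm holds its last target. There are 200 camera calls.

## Task

A dog biscuit lies across the drive coupling of the feed mixer: first put it in the small shallow scrap bowl and let go of it. Then take the flat beater from its storage block, turn it until its cross-shaped splines mesh with the coupling's slots, slide it fully home against the ejector spring until its collar sits on the mixer, and finish while still gripping the beater and pressing it home. Leave the bottle, the vial and the upright carton behind where they stand.

Things in the scene. Friction and masses are not known exactly. Their poses are not given: they have to be found in the camera images.
- mixer: feed mixer drive base, white box fixed to the table, 112 x 92 mm (x, y), 70 mm high, small dial on its front; origin at the centre of its underside. The round splined coupling (39 mm across) is in the middle of the deck, flush with it
- coupling_mouth (a point): centre of the coupling's upper face, flush with the mixer's deck, 70 mm above the table. Its x and y run along the two crossing slots (8.5 mm wide, 26 mm deep, longer than the splines), z up; the pattern repeats every quarter turn. The coupling starts at any angle in the mixer and turns about z with a drag of 0.12 N m; splines must be within about 0.1 rad to enter
- eject_pin (a joint): travel (m) of the spring ejector pin, 7 mm wide, in the middle of the coupling: 0 = up, its top 18 mm below the coupling's face; grows as the beater presses it down; 0.006 when the collar sits on the face. 4 N starts it, 10 N at 0.006; it pushes a released beater up again
- beater: flat metal beater, 100 g, 115 mm tall, standing stem down in the storage block. Origin at the stem's tip, z up. Up from the tip: round-nosed 6 mm pilot; cross splines along its x and y, 6 mm thick, 26 mm across, z 8 to 24 (ridge from z 6); 40 mm collar z 24 to 28; shaft; flat frame 60 mm wide (x), 10 mm thick (y), z 56 to 115. Grip its solid top bar (z 95 to 115) across the 10 mm, mid-width
- rack: storage block, a grey box 70 x 70 mm and 34 mm high, fixed to the table, with a round hole 33 mm wide and 28 mm deep in the middle in which the beater's stem stands, its collar resting on top. Origin at the centre of its underside
- biscuit: bone-shaped tan dog biscuit, rigid, loose, 20 g, 64 mm long (x), 28 mm over the lobes, 14 mm thick, lying across the coupling on the mixer's deck. Origin at the centre of its underside. The middle 32 mm is a straight shank 16 mm wide (y): grip there
- scrap_bowl: small plain shallow pale-metal bowl, loose, 140 mm across the rim, 38 mm high; origin at the centre of its underside
- bottle: bystander: brown bottle with white cap, 51 mm wide, 110 mm tall, upright, behind the mixer; origin at the centre of its underside
- vial: bystander: amber vial with black cap, 32 mm wide, 67 mm tall, upright; origin at the centre of its underside
- carton: bystander: blue upright carton 40 x 52 x 88 mm; origin at the centre of its underside

How it is judged:
On the way, in this order (a step that is already met when the one before it is completed fails the run):
1. the biscuit lies in the scrap bowl, let go (horizontal distance between biscuit and scrap_bowl below 0.06 m and height (world z) of biscuit below 0.045 m and contact force between biscuit and scrap_bowl above 0.02 N and contact force between the fingers and biscuit below 0.1 N), for 0.2 s.
2. the beater's splines have meshed and slid down into the coupling (z of beater in the frame of coupling_mouth below -0.014 m and horizontal distance between beater and coupling_mouth below 0.005 m), for 0.1 s.
At the end, for the whole second after the job is handed in: Beater upright (0.1 rad), centred in the coupling (4 mm), stem tip 22 mm or more below its face (home is 24), ejector pin pressed over 4 mm, the gripper still gripping the beater; biscuit in the scrap bowl (within 60 mm of its centre, below 45 mm) (z of beater in the frame of coupling_mouth below -0.022 m and horizontal distance between beater and coupling_mouth below 0.004 m and angle between beater's own z axis and vertical below 0.1 rad and value of joint eject_pin above 0.004 m and contact force between the fingers and beater above 2 N and horizontal distance between biscuit and scrap_bowl below 0.06 m and height (world z) of biscuit below 0.045 m and contact force between biscuit and scrap_bowl above 0.02 N); the arm keeps its last pose, push and grip.
It fails at once if the bottle, vial or carton is moved by more than 30 mm (distance of any of bottle, vial, carton from where it was at the start of the episode above 0.03 m).
It also fails if it takes over 51 s, if anything falls off the work surface, if the arm or the gripper's body presses on something with over 40 N, if the wrist force passes 120 N, or if a joint passes its speed limit or range.

## Working session

There is one attempt and no reset: what is moved stays moved. The work goes in short steps, Python scripts to look and compute and a tool call to move; the robot and the scene stay as the last step left them, time stands still between calls to the robot, and variables do not carry over. Pictures are saved under pics/ and viewed, at most 10 in all, crops included, and the job is handed in when it is done.

Besides the shell and the picture viewer there is one more tool, called after ">>>" as a command line: name --argument value ..., lists and objects as JSON in quotes. play_rows: Moves the arm, as the interface text tells. Its arguments: {"type":"object","properties":{"series":{"type":"array"},"newtons":{"type":"number"}},"required":["series"]}

```bash
mkdir -p pics; ls
cat > h.py <<'E'
import numpy as np, cv2
from bench import telemetry, cams, env
def shot(n, f=None):
    r=cams.read_camera(n)
    np.savez('pics/%s.npz'%(f or n), **r)
    if f: cv2.imwrite('pics/%s.png'%f, r['frame'][:,:,::-1])
    return r
def world(r):
    R=cv2.Rodrigues(np.array(r['rvec'],float))[0]; t=np.array(r['tvec'],float).ravel(); K=r['K']
    v,u=np.mgrid[:420,:560]; z=r['z_map'].astype(float)
    c=np.stack([(u-K[0,2])/K[0,0]*z,(v-K[1,2])/K[1,1]*z,z],-1)
    return (c-t)@R
E
python3 - <<'E'
from h import *
s=telemetry.state();print({k:np.round(v,3).tolist() for k,v in s.items()})
a=shot('top','top1');b=shot('scene','scene1')
cv2.imwrite('pics/both.png',np.hstack([a['frame'],b['frame']])[:,:,::-1][:,::1])
for r in (a,b):
    R=cv2.Rodrigues(r['rvec'])[0];print(-R.T@r['tvec'].ravel(),R.round(2).tolist(),r['K'].tolist())
E
```

```text
pics
{'time': 0.0, 'joints': [1.056, 0.291, -0.154, 1.127, -0.0, 1.432], 'qvel': [0.0, -0.001, 0.001, 0.001, 0.001, 0.0], 'joint_torque': [-0.002, -53.714, 33.137, 0.016, -0.0, 0.0], 'tool_pos': [0.193, 0.488, 0.404], 'ee_rot': [0.187, 0.982, -0.001, -0.0], 'wrist_force': [0.622, 0.13, 0.006], 'torque': [-0.063, 0.055, 0.071], 'grip_force': 0.0, 'grip_width': 1.001}
[0.47735083 0.22111593 0.92224287] [[0.02, -1.0, -0.0], [-0.99, -0.02, -0.12], [0.12, 0.01, -0.99]] [[487.37026025672293, 0.0, 277.9287773673282], [0.0, 487.37026025672293, 218.51992107405013], [0.0, 0.0, 1.0]]
[0.28857024 0.78971467 0.6216019 ] [[-0.89, -0.46, 0.01], [-0.32, 0.58, -0.75], [0.34, -0.67, -0.66]] [[463.8176393509784, 0.0, 278.4302817227771], [0.0, 463.8176393509784, 207.77579386653636], [0.0, 0.0, 1.0]]
```

View pics/top1.png

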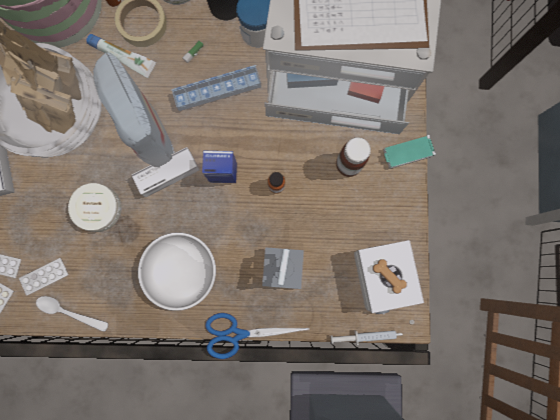

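View pics/scene1.png

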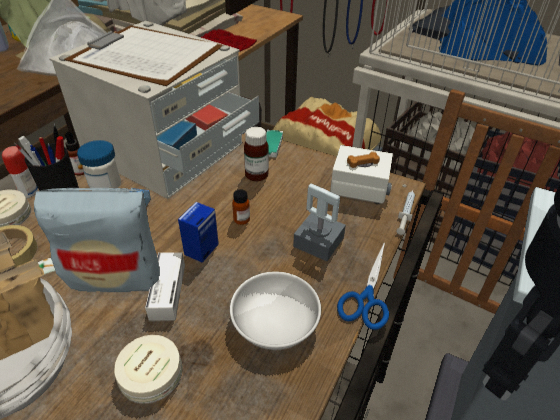

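The top view shows the bowl at (177,270), the rack and beater at (283,268), the mixer with the biscuit at (390,277), the carton at (219,167), the vial at (277,182) and the bottle at (353,157). The scene view shows the beater upright in the rack. Next I measure with depth.

Run:
```python
from h import *
r=dict(np.load('pics/top1.npz'));s=dict(np.load('pics/scene1.npz'))
P=world(r);Q=world(s)
def rect(m,W,name):
    p=W[m][:,:2].astype(np.float32);b=cv2.minAreaRect(p*1000);print(name,len(p),np.round(b[0],1),np.round(b[1],1),round(b[2],1),'z',W[m][:,2].mean().round(4))
def win(W,x,y,rr): return (abs(W[...,0]-x)<rr)&(abs(W[...,1]-y)<rr)
for W,n in((P,'top'),(Q,'scene')):
    bx=P[277,390];rk=P[262,272];bo=P[270,177]
    m=win(W,bx[0],bx[1],.09)
    rect(m&(abs(W[...,2]-.07)<.004),W,n+' deck')
    rect(m&(W[...,2]>.078)&(W[...,2]<.09),W,n+' biscuit')
    m=win(W,rk[0],rk[1],.08)
    rect(m&(abs(W[...,2]-.034)<.003),W,n+' rack')
    mb=m&(W[...,2]>.119)&(W[...,2]<.13);rect(mb,W,n+' beatertop')
    m=win(W,bo[0],bo[1],.1)&(W[...,2]>.033)&(W[...,2]<.042)
    p=W[m][:,:2]; e=cv2.minEnclosingCircle((p*1000).astype(np.float32));print(n,'bowl',e)
for n,(v,u) in dict(bottle=(150,356),vial=(177,277),carton=(158,219)).items(): print(n,P[v,u].round(3))
a=cv2.resize(r['frame'][225:325,240:435],None,fx=4,fy=4,interpolation=cv2.INTER_CUBIC);cv2.imwrite('pics/crop1.png',a[:,:,::-1])
```

```text
top deck 2729 [482.8  29.6] [109.9  91. ] 12.1 z 0.071
top biscuit 450 [482.7  33.9] [63.6 27.8] 44.1 z 0.0848
top rack 935 [494.1 216.7] [69.9 70.1] 86.7 z 0.0348
top beatertop 223 [494.  216.7] [ 9.9 59.2] 81.1 z 0.1256
top bowl ((484.7626037597656, 408.24395751953125), 70.03147888183594)
scene deck 1218 [482.9  28.2] [110.8  94.3] 12.9 z 0.0707
scene biscuit 258 [482.4  33.7] [62.4 28.9] 45.1 z 0.0835
scene rack 765 [493.8 216.2] [71.8 71.3] 87.2 z 0.0346
scene beatertop 200 [493.8 216.6] [11.5 59.7] 81.3 z 0.1241
scene bowl ((484.2425537109375, 407.1865539550781), 70.63994598388672)
bottle [0.694 0.095 0.113]
vial [0.654 0.229 0.069]
carton [0.682 0.331 0.088]
```

View pics/crop1.png

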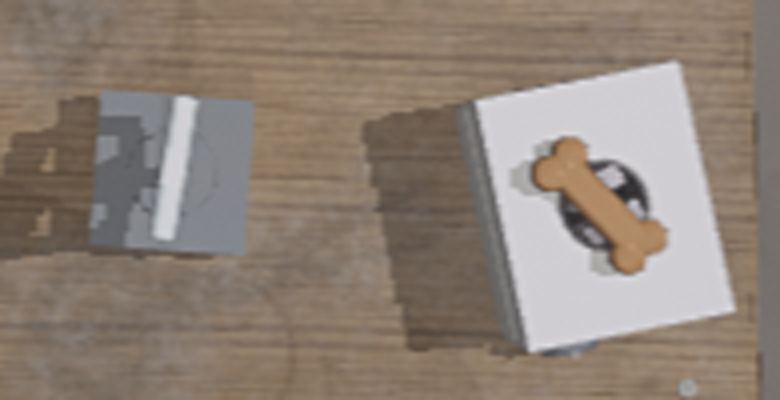

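>>> play_rows --series '[{"linear": [0.02, -0.0313, 0], "turn": [0, 0, 0.082], "hand": 0}, {"linear": [0.02, -0.0313, 0], "turn": [0, 0, 0.082], "hand": 0}, {"linear": [0.02, -0.0313, 0], "turn": [0, 0, 0.082], "hand": 0}, {"linear": [0.02, -0.0313, 0], "turn": [0, 0, 0.082], "hand": 0}, {"linear": [0.02, -0.0313, 0], "turn": [0, 0, 0.082], "hand": 0}, {"linear": [0.02, -0.0313, 0], "turn": [0, 0, 0.082], "hand": 0}, {"linear": [0.02, -0.0313, 0], "turn": [0, 0, 0.082], "hand": 0}, {"linear": [0.02, -0.0313, 0], "turn": [0, 0, 0.082], "hand": 0}, {"linear": [0.02, -0.0313, 0], "turn": [0, 0, 0.082], "hand": 0}, {"linear": [0.02, -0.0313, 0], "turn": [0, 0, 0.082], "hand": 0}, {"linear": [0.02, -0.0313, 0], "turn": [0, 0, 0.082], "hand": 0}, {"linear": [0.02, -0.0313, 0], "turn": [0, 0, 0.082], "hand": 0}]' --newtons 30

```text
time: 1.1
tool_pos: [0.4332, 0.1109, 0.4046]
ee_rot: [-0.301, 0.954, 0.0, -0.0]
wrist_force: [1.0, 1.2, -1.0]
grip_width: 0.999
grip_force: 0.0
```

>>> play_rows --series '[{"linear": [0.0165, -0.0262, -0.02], "turn": [0, 0, 0.054], "hand": 0}, {"linear": [0.0165, -0.0262, -0.02], "turn": [0, 0, 0.054], "hand": 0}, {"linear": [0.0165, -0.0262, -0.02], "turn": [0, 0, 0.054], "hand": 0}, {"linear": [0, 0, -0.026], "turn": [0, 0, 0], "hand": 0}, {"linear": [0, 0, -0.026], "turn": [0, 0, 0], "hand": 0}, {"linear": [0, 0, -0.026], "turn": [0, 0, 0], "hand": 0}, {"linear": [0, 0, -0.01], "turn": [0, 0, 0], "hand": 0}, {"linear": [0, 0, 0], "turn": [0, 0, 0], "hand": 0}, {"linear": [0, 0, 0], "turn": [0, 0, 0], "hand": 0}]'

```text
time: 1.85
tool_pos: [0.4819, 0.0342, 0.2564]
ee_rot: [-0.376, 0.927, 0.0, -0.001]
wrist_force: [0.5, 0.4, -0.6]
grip_width: 1.0
grip_force: 0.0
```

>>> play_rows --series '[{"linear": [0.0005, 0, -0.005], "turn": [0, 0, 0], "hand": 0}, {"linear": [0, 0, -0.005], "turn": [0, 0, 0], "hand": 100}, {"linear": [0, 0, 0], "turn": [0, 0, 0], "hand": 255}, {"linear": [0, 0, 0], "turn": [0, 0, 0], "hand": 255}, {"linear": [0, 0, 0], "turn": [0, 0, 0], "hand": 255}, {"linear": [0, 0, 0], "turn": [0, 0, 0], "hand": 255}, {"linear": [0, 0, 0], "turn": [0, 0, 0], "hand": 255}, {"linear": [0, 0, 0], "turn": [0, 0, 0], "hand": 255}, {"linear": [0, 0, 0], "turn": [0, 0, 0], "hand": 255}]'

```text
time: 2.6
tool_pos: [0.4828, 0.0341, 0.2471]
ee_rot: [-0.376, 0.927, -0.0, 0.0]
wrist_force: [-1.2, 0.6, 5.6]
grip_width: 0.18
grip_force: 30.7
```

>>> play_rows --series '[{"linear": [0, 0, 0.03], "turn": [0, 0, 0], "hand": 255}, {"linear": [0, 0, 0.035], "turn": [0, 0, 0], "hand": 255}, {"linear": [0, 0, 0.04], "turn": [0, 0, 0], "hand": 255}, {"linear": [0, 0.034, 0], "turn": [0, 0, 0], "hand": 255}, {"linear": [0, 0.034, 0], "turn": [0, 0, 0], "hand": 255}, {"linear": [0, 0.034, 0], "turn": [0, 0, 0], "hand": 255}, {"linear": [0, 0.034, 0], "turn": [0, 0, 0], "hand": 255}, {"linear": [0, 0.034, 0], "turn": [0, 0, 0], "hand": 255}, {"linear": [0, 0.034, 0], "turn": [0, 0, 0], "hand": 255}, {"linear": [0, 0.034, 0], "turn": [0, 0, 0], "hand": 255}, {"linear": [0, 0.034, 0], "turn": [0, 0, 0], "hand": 255}, {"linear": [0, 0.034, 0], "turn": [0, 0, 0], "hand": 255}]'

```text
time: 3.6
tool_pos: [0.4823, 0.3419, 0.3516]
ee_rot: [-0.376, 0.927, -0.0, -0.0]
wrist_force: [1.3, -0.6, -0.7]
grip_width: 0.176
grip_force: 30.0
```

Run:
```python
from h import *
r=shot('top','top2')
a=cv2.resize(r['frame'][235:320,345:435],None,fx=6,fy=6,interpolation=cv2.INTER_CUBIC)
cv2.imwrite('pics/crop2.png',a[:,:,::-1])
```

```text
(no output)
```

View pics/crop2.png

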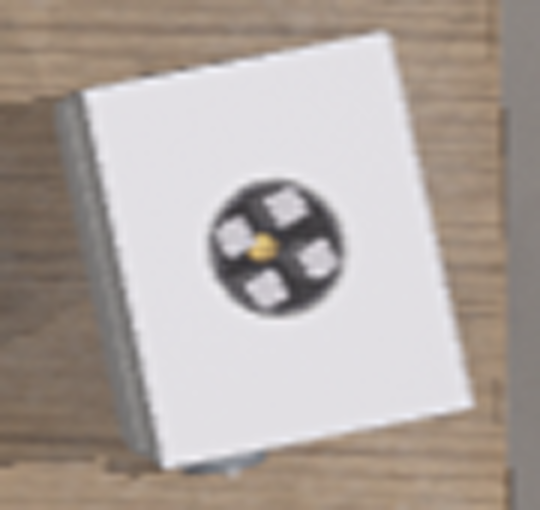

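The biscuit is off. The coupling is centred at crop (278,248), with its light quadrants at (287,204), (237,237), (319,258) and (268,289), so the slots lie at about 31.5° (mod 90). I place the biscuit now and refine this in code.

>>> play_rows --series '[{"linear": [0.001, 0.034, 0], "turn": [0, 0, 0], "hand": 255}, {"linear": [0.001, 0.033, -0.02], "turn": [0, 0, 0], "hand": 255}, {"linear": [0, 0, -0.04], "turn": [0, 0, 0], "hand": 255}, {"linear": [0, 0, -0.04], "turn": [0, 0, 0], "hand": 255}, {"linear": [0, 0, -0.03], "turn": [0, 0, 0], "hand": 255}, {"linear": [0, 0, -0.015], "turn": [0, 0, 0], "hand": 255}, {"linear": [0, 0, 0], "turn": [0, 0, 0], "hand": 255}, {"linear": [0, 0, 0], "turn": [0, 0, 0], "hand": 170}, {"linear": [0, 0, 0], "turn": [0, 0, 0], "hand": 170}, {"linear": [0, 0, 0], "turn": [0, 0, 0], "hand": 170}, {"linear": [0, 0, 0], "turn": [0, 0, 0], "hand": 170}]'

```text
time: 4.57
tool_pos: [0.4854, 0.4075, 0.2084]
ee_rot: [-0.376, 0.927, 0.0, 0.001]
wrist_force: [-0.5, -0.7, 0.3]
grip_width: 0.332
grip_force: 0.0
```

```bash
cat > fit.py <<'E'
from h import *
from scipy.optimize import minimize
def fit(f,W,c0):
    # pixels on coupling disc: bright=quadrant lands, dark=slots/edge; in deck plane
    g=f.mean(-1); p=W[...,:2]; m=np.hypot(p[...,0]-c0[0],p[...,1]-c0[1])<.017
    x=p[m];v=g[m]
    best=None
    def cost(a):
        d=x-a[:2];c,s=np.cos(a[2]),np.sin(a[2]);X=abs(d[:,0]*c+d[:,1]*s);Y=abs(-d[:,0]*s+d[:,1]*c)
        t=1/(1+np.exp(-(np.minimum(X,Y)-.0045)/.0006))
        rr=np.hypot(X,Y);w=(rr>.006)&(rr<.0145)
        return -np.corrcoef(t[w],v[w])[0,1]
    for a in np.radians(range(0,90,10)):
        o=minimize(cost,[*c0,a],method='Nelder-Mead',options=dict(initial_simplex=[[*c0,a],[c0[0]+.002,c0[1],a],[c0[0],c0[1]+.002,a],[*c0,a+.2]]))
        if best is None or o.fun<best.fun: best=o
    return best.x[:2].round(4),np.degrees(best.x[2])%90,best.fun
def plane(r,z):
    R=cv2.Rodrigues(np.array(r['rvec'],float))[0];t=np.array(r['tvec'],float).ravel();C=-R.T@t
    v,u=np.mgrid[:420,:560];K=r['K'];d=np.stack([(u-K[0,2])/K[0,0],(v-K[1,2])/K[1,1],np.ones(u.shape)],-1)@R
    return C+d*((z-C[2])/d[...,2])[...,None]
E
python3 - <<'E'
from fit import *
for r in (dict(np.load('pics/top2.npz')),shot('scene','scene2')):
    W=plane(r,.0705);print(fit(r['frame'].astype(float),W,(.4828,.029)))
    P=world(r);m=(abs(P[...,0]-.4828)<.08)&(abs(P[...,1]-.029)<.08)&(abs(P[...,2]-.07)<.004)
    b=cv2.minAreaRect((P[m][:,:2]*1000).astype(np.float32));print(b)
print(telemetry.state()['tool_pos'],telemetry.state()['grip_width'])
E
```

```text
(array([0.4828, 0.0291]), np.float64(31.848086619983913), np.float64(-0.9493545470072189))
((482.8685302734375, 29.74001693725586), (110.05625915527344, 90.87223052978516), 12.409579277038574)
(array([0.4824, 0.029 ]), np.float64(30.28812354214074), np.float64(-0.8974360417351439))
((482.6886901855469, 28.39306640625), (110.61405944824219, 95.32762145996094), 11.289443016052246)
[0.48518701 0.40743078 0.20816912] 0.3347579752916327
```

>>> play_rows --series '[{"linear": [0, 0, 0.03], "turn": [0, 0, 0], "hand": 170}, {"linear": [0, 0, 0.04], "turn": [0, 0, 0], "hand": 100}, {"linear": [0, 0, 0.04], "turn": [0, 0, 0], "hand": 0}, {"linear": [0.001, -0.0212, 0.03], "turn": [0, 0, -0.103], "hand": 0}, {"linear": [0.001, -0.0212, 0], "turn": [0, 0, -0.103], "hand": 0}, {"linear": [0.001, -0.0212, 0], "turn": [0, 0, -0.103], "hand": 0}, {"linear": [0.001, -0.0212, 0], "turn": [0, 0, -0.103], "hand": 0}, {"linear": [0.001, -0.0212, 0], "turn": [0, 0, -0.103], "hand": 0}, {"linear": [0.001, -0.0212, 0], "turn": [0, 0, -0.103], "hand": 0}, {"linear": [0.001, -0.0212, 0], "turn": [0, 0, -0.103], "hand": 0}, {"linear": [0.001, -0.0212, 0], "turn": [0, 0, -0.103], "hand": 0}, {"linear": [0.001, -0.0212, 0], "turn": [0, 0, -0.103], "hand": 0}]'

```text
time: 5.62
tool_pos: [0.4936, 0.2154, 0.3476]
ee_rot: [0.081, 0.997, 0.0, 0.001]
wrist_force: [-0.6, -0.0, 0.6]
grip_width: 0.999
grip_force: 0.0
```

>>> play_rows --series '[{"linear": [0, 0, -0.02], "turn": [0, 0, 0], "hand": 0}, {"linear": [0, 0, -0.02], "turn": [0, 0, 0], "hand": 0}, {"linear": [0, 0, 0], "turn": [0, 0, 0], "hand": 0}, {"linear": [0, 0, 0], "turn": [0, 0, 0], "hand": 0}]'

```text
time: 5.95
tool_pos: [0.4934, 0.2162, 0.3069]
ee_rot: [0.078, 0.997, -0.0, -0.001]
wrist_force: [-0.1, 0.4, 1.4]
grip_width: 1.0
grip_force: 0.0
```

Run:
```python
from h import *
s=telemetry.state();print(s['tool_pos'],s['ee_rot'],s['joints'])
r=shot('top','top3');w=shot('wrist','wrist3');c=shot('scene','scene3')
cv2.imwrite('pics/mix3.png',np.hstack([cv2.resize(c['frame'][130:350,200:420],(400,400)),cv2.resize(w['frame'],(400,300)).copy().__class__ and cv2.copyMakeBorder(cv2.resize(w['frame'],(400,300)),0,100,0,0,0)])[:,:,::-1])
P=world(r)
f=r['frame'].astype(int);m=(f[...,0]>f[...,2]+50)&(np.hypot(P[...,0]-.4845,P[...,1]-.4078)<.065)
print('biscuit',m.sum(),P[m].mean(0) if m.any() else None)
```

```text
[0.49336474 0.21623582 0.30689148] [ 7.83310360e-02  9.96927259e-01 -1.70103548e-04 -5.10402037e-04] [ 2.77311726e-01  3.91475085e-01 -2.77765383e-01  9.02631239e-01
  3.66052816e-05  4.34134452e-01]
biscuit 305 [0.48365759 0.40562723 0.01694688]
```

View pics/mix3.png

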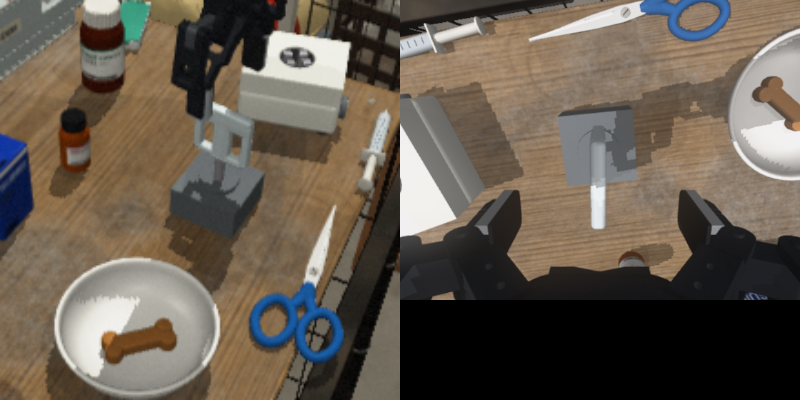

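The biscuit lies in the bowl, at about (140,340) in the left panel. In the wrist panel the fingers straddle the beater at (598,190). I grip the beater.

>>> play_rows --series '[{"linear": [0.0005, 0.0005, -0.018], "turn": [0, 0, 0], "hand": 0}, {"linear": [0, 0, -0.018], "turn": [0, 0, 0], "hand": 0}, {"linear": [0, 0, 0], "turn": [0, 0, 0], "hand": 120}, {"linear": [0, 0, 0], "turn": [0, 0, 0], "hand": 255}, {"linear": [0, 0, 0], "turn": [0, 0, 0], "hand": 255}, {"linear": [0, 0, 0], "turn": [0, 0, 0], "hand": 255}, {"linear": [0, 0, 0], "turn": [0, 0, 0], "hand": 255}, {"linear": [0, 0, 0], "turn": [0, 0, 0], "hand": 255}, {"linear": [0, 0, 0], "turn": [0, 0, 0], "hand": 255}, {"linear": [0, 0, 0], "turn": [0, 0, 0], "hand": 255}, {"linear": [0, 0, 0], "turn": [0, 0, 0], "hand": 255}]' --newtons 90

```text
time: 7.02
tool_pos: [0.4944, 0.2169, 0.2714]
ee_rot: [0.078, 0.997, 0.0, 0.001]
wrist_force: [-0.5, -1.6, 6.5]
grip_width: 0.099
grip_force: 87.8
```

>>> play_rows --series '[{"linear": [0, 0, 0.03], "turn": [0, 0, 0], "hand": 255}, {"linear": [0, 0, 0.035], "turn": [0, 0, 0], "hand": 255}, {"linear": [0, 0, 0.035], "turn": [0, 0, 0], "hand": 255}, {"linear": [-0.0014, -0.0235, 0], "turn": [0, 0, 0.088], "hand": 255}, {"linear": [-0.0014, -0.0235, 0], "turn": [0, 0, 0.088], "hand": 255}, {"linear": [-0.0014, -0.0235, 0], "turn": [0, 0, 0.088], "hand": 255}, {"linear": [-0.0014, -0.0235, 0], "turn": [0, 0, 0.088], "hand": 255}, {"linear": [-0.0014, -0.0235, 0], "turn": [0, 0, 0.088], "hand": 255}, {"linear": [-0.0014, -0.0235, 0], "turn": [0, 0, 0.088], "hand": 255}, {"linear": [-0.0014, -0.0235, 0], "turn": [0, 0, 0.088], "hand": 255}, {"linear": [-0.0014, -0.0235, 0], "turn": [0, 0, 0.088], "hand": 255}]'

```text
time: 7.93
tool_pos: [0.4826, 0.0278, 0.3706]
ee_rot: [-0.272, 0.962, 0.0, -0.0]
wrist_force: [0.6, 1.2, -1.8]
grip_width: 0.098
grip_force: 88.1
```

>>> play_rows --series '[{"linear": [0, 0, 0], "turn": [0, 0, 0], "hand": 255}, {"linear": [0, 0, 0], "turn": [0, 0, 0], "hand": 255}, {"linear": [0, 0, 0], "turn": [0, 0, 0], "hand": 255}]'

```text
time: 8.18
tool_pos: [0.4829, 0.029, 0.3706]
ee_rot: [-0.269, 0.963, 0.0, -0.0]
wrist_force: [1.2, 0.0, -1.9]
grip_width: 0.095
grip_force: 88.1
```

Run:
```python
from fit import *
s=telemetry.state();q=s['ee_rot'];print(s['tool_pos'],q,90-2*np.degrees(np.arctan2(q[0],q[1])),s['wrist_force'])
w=shot('wrist','wrist4');c=shot('scene','scene4');t=shot('top','top4')
cv2.imwrite('pics/mix4.png',np.hstack([cv2.resize(c['frame'][60:260,300:440],(400,571)),cv2.copyMakeBorder(cv2.resize(w['frame'],(400,300)),0,271,0,0,0)])[:,:,::-1])
P=world(c)
m=(np.hypot(P[...,0]-.483,P[...,1]-.029)<.06)
f=c['frame'].astype(int); met=m&(f.min(-1)>90)&(f.max(-1)-f.min(-1)<40)
for z0 in np.arange(.1,.24,.01):
    k=met&(abs(P[...,2]-z0-.005)<.005)
    if k.sum()>3:
        b=cv2.minAreaRect((P[k][:,:2]*1000).astype(np.float32));print(round(z0,2),k.sum(),np.round(b[0],1),np.round(b[1],1),round(b[2],1))
```

```text
[0.48292577 0.02899297 0.37064698] [-2.69375596e-01  9.63035173e-01  2.03907895e-04 -5.41306483e-05] 121.25422986560298 [ 1.17777874  0.01786414 -1.94523452]
0.13 87 [483.4  27.5] [36.2 31. ] 27.8
0.16 34 [480.8  32.5] [48.1  4.9] 31.4
0.17 133 [482.2  31.6] [58.8 12.3] 34.0
0.18 89 [481.4  32.2] [59.6  7.8] 31.0
0.19 61 [480.7  32.8] [58.7  7.4] 31.1
0.2 56 [481.4  32.9] [58.8  7.4] 30.7
0.21 100 [479.8  34.8] [58.9 10.6] 28.0
0.22 83 [480.5  33.3] [57.7 14.6] 29.2
```

View pics/mix4.png

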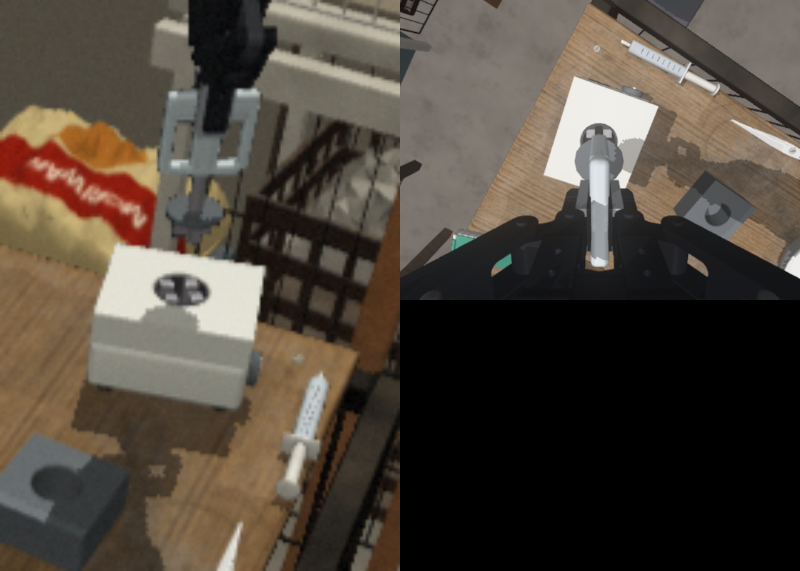

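The beater hangs straight, at (205,180) in the left panel, over the coupling at (180,290), with its frame at about 31°. I descend.

>>> play_rows --series '[{"linear": [0, 0, -0.018], "turn": [0, 0, 0], "hand": 255}, {"linear": [0, 0, -0.018], "turn": [0, 0, 0], "hand": 255}, {"linear": [0, 0, -0.004], "turn": [0, 0, 0], "hand": 255}, {"linear": [0, 0, -0.002], "turn": [0, 0, 0], "hand": 255}, {"linear": [0, 0, -0.002], "turn": [0, 0, 0], "hand": 255}, {"linear": [0, 0, -0.002], "turn": [0, 0, 0], "hand": 255}, {"linear": [0, 0, -0.002], "turn": [0, 0, 0], "hand": 255}, {"linear": [0, 0, -0.002], "turn": [0, 0, 0], "hand": 255}, {"linear": [0, 0, 0], "turn": [0, 0, 0], "hand": 255}, {"linear": [0, 0, 0], "turn": [0, 0, 0], "hand": 255}]'

```text
time: 9.17
tool_pos: [0.483, 0.0288, 0.3209]
ee_rot: [-0.27, 0.963, -0.0, 0.0]
wrist_force: [-1.3, -0.6, -1.6]
grip_width: 0.096
grip_force: 88.2
```

>>> play_rows --series '[{"linear": [0, 0, -0.002], "turn": [0, 0, 0], "hand": 255}, {"linear": [0, 0, -0.002], "turn": [0, 0, 0], "hand": 255}, {"linear": [0, 0, -0.002], "turn": [0, 0, 0], "hand": 255}, {"linear": [0, 0, -0.002], "turn": [0, 0, 0], "hand": 255}, {"linear": [0, 0, -0.002], "turn": [0, 0, 0], "hand": 255}, {"linear": [0, 0, -0.002], "turn": [0, 0, 0], "hand": 255}, {"linear": [0, 0, 0], "turn": [0, 0, 0], "hand": 255}, {"linear": [0, 0, 0], "turn": [0, 0, 0], "hand": 255}, {"linear": [0, 0, 0], "turn": [0, 0, 0], "hand": 255}]'

```text
time: 9.92
tool_pos: [0.4831, 0.0289, 0.309]
ee_rot: [-0.27, 0.963, -0.0, 0.0]
wrist_force: [-1.5, 0.8, 6.6]
grip_width: 0.099
grip_force: 89.3
```

>>> play_rows --series '[{"linear": [0, 0, -0.001], "turn": [0, 0, 0], "hand": 255}, {"linear": [0, 0, -0.0005], "turn": [0, 0, 0], "hand": 255}, {"linear": [0, 0, -0.0005], "turn": [0, 0, 0], "hand": 255}, {"linear": [0, 0, 0], "turn": [0, 0, 0], "hand": 255}, {"linear": [0, 0, 0], "turn": [0, 0, 0], "hand": 255}, {"linear": [0, 0, 0], "turn": [0, 0, 0], "hand": 255}]'

```text
time: 10.42
tool_pos: [0.4832, 0.0288, 0.3073]
ee_rot: [-0.27, 0.963, -0.0, 0.0]
wrist_force: [-2.6, 0.4, 9.6]
grip_width: 0.098
grip_force: 89.8
```

>>> play_rows --series '[{"linear": [0, 0, -0.0005], "turn": [0, 0, 0], "hand": 255}, {"linear": [0, 0, -0.0005], "turn": [0, 0, 0], "hand": 255}, {"linear": [0, 0, 0], "turn": [0, 0, 0], "hand": 255}, {"linear": [0, 0, 0], "turn": [0, 0, 0], "hand": 255}, {"linear": [0, 0, 0], "turn": [0, 0, 0], "hand": 255}]'

```text
time: 10.83
tool_pos: [0.4832, 0.0289, 0.3072]
ee_rot: [-0.27, 0.963, -0.0, 0.001]
wrist_force: [-5.3, 0.4, 20.4]
grip_width: 0.096
grip_force: 91.6
```

Run:
```python
from h import *
c=shot('scene','scene5');t=shot('top','top5')
cv2.imwrite('pics/mix5.png',np.hstack([cv2.resize(c['frame'][60:260,300:440],(400,571),interpolation=cv2.INTER_CUBIC),cv2.copyMakeBorder(cv2.resize(t['frame'],(400,300)),0,271,0,0,0)])[:,:,::-1])
P=world(t);f=t['frame'].astype(int);m=(f[...,0]>f[...,2]+50)&(np.hypot(P[...,0]-.4845,P[...,1]-.4078)<.065)
print('biscuit',m.sum(),P[m].mean(0))
s=telemetry.state();print(s['tool_pos'],s['wrist_force'])
```

```text
biscuit 313 [0.48395971 0.40590526 0.01682453]
[0.48322769 0.02881725 0.30719582] [-4.70760139  0.49780355 20.52213217]
```

View pics/mix5.png

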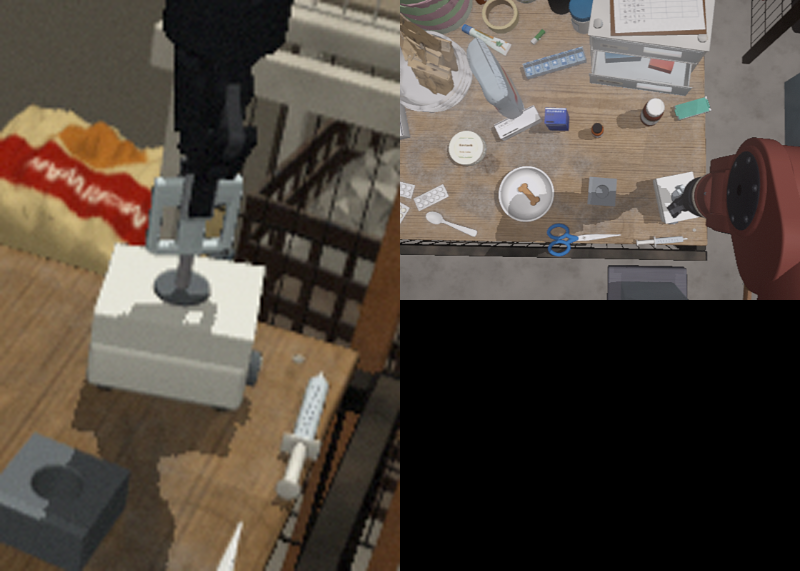

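The collar sits on the coupling at (182,288) in the left panel. The force climbed to about 20 N with no further travel, so the beater is home. The biscuit is in the bowl and the bystanders stand where they were.

```bash
python3 -c "
from bench import env
print(env.close_job())"
```

```text
the job is handed in; nothing more can be done
None
```

I put the biscuit in the scrap bowl, then meshed the beater and pressed it fully home while still gripping it, and handed the job in at about 11 s; no verdict came back.

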